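Zero the air-inlet slide and set it to the third click

ROBOT

A 7-joint arm with a two-finger parallel gripper is mounted at the origin on a cart in front of the work surface, level with it; the furniture and walls round the work are solid. World frame = base frame: x ahead of the robot, y to its left, z up, the work surface at z = 0. Lengths are in m, angles in rad, forces in N, time in s.
With the tool pointing down it reaches from about 0.4 to 0.85 m from the base axis. Payload 10.4 kg.
Tool frame: the origin (TCP) lies midway between the tips of the shut fingers; the grasp point (between the pads) lies 19 mm behind it (r.tcp_to_grasp is the z of the grasp point in the tool frame, in m); z points along the fingers, x is the direction in which the jaws open and shut, and the axes are right-handed (so a half turn about z gives the same grasp; the last joint's range is limited). The gripper opens to 87 mm and grips with 3 to 60 N. Pads are 19 mm wide; open, the fingers measure 117 mm over their backs; the gripper's body (75 mm by 190 mm) begins 51 mm behind the grasp point.
Start: joints at [-0.023, 0.332, -0.065, 1.46, 0.022, 1.35, -0.088], TCP at [0.625, 0, 0.223] pointing down, gripper open.
Joint ranges: [-2.6, 2.6], [-0.5, 2.12], [-1.47, 1.34], [0.16, 2.42], [-1.27, 4.41], [0.06, 2.06], [-2.6, 2.6]. Speed limits (rad/s): [2.22, 2.22, 2.79, 2.79, 3.14, 3.14, 3.14].

INTERFACE

Orientations are given as a unit quaternion [x, y, z, w].
In Python, from bench import r, camera, close_job gives the robot as it stands. The module is installed in compiled form; this text tells all that it offers.
- The arm moves only by the shell command python3 -m crank 'ROWS' [FORCE]. ROWS is JSON, a list of rows, each an object of numbers: "x", "y", "z": the shift along the tool's x, y, z scaled (see below); "ax", "ay", "az": the turn, a rotation vector about the tool's x, y, z scaled (see below); "claw": the closure, from -1 (fully open) to 1 (shut), so that 0 is half open. A call has exactly 5 rows; each row is the pose to reach, as a shift and turn from the pose commanded when the call began, along the tool's axes at that moment; what a row does not reach only later rows make up. The controller multiplies each number of a shift by 1 m and each number of a turn by 2 rad. A row lasts 1/12 s, in which the tool goes at most 41.7 mm and 7.16 degrees, less where a joint would pass 70% of its speed; a pose out of reach is approached as far as the arm can. A call with a number of a shift or a turn outside -1 to 1 is refused whole. A call with a gripper value outside its range is refused whole. The fingers move at their own pace and stop on an object; FORCE is the grip in N (left out, the last holds). Time passes only in rows, so rows that repeat a pose let the fingers close, or fill a call up. It gives the time, the measured TCP pose, the force and the opening at its end, in the units of the state.
- r.read_state(): the state, without advancing time (a new reading comes with each control period).
- camera(name): name is "scene" or "side" or "wrist"; returns a dict with "color" (400x640x3 uint8, blue, green, red), "fx", "fy", "cx", "cy" (pixels), "D" ([k1, k2, p1, p2, k3] as OpenCV has them; the pictures are not rectified), "eye" and "orientation" of the camera in the world. Camera axes: x right, y down, z forward; pixel columns grow to the right and rows downward; lengths in m; the calibration is good to about 2 mm. A picture is of the moment at which its call begins. There is no depth.
- close_job(): hands the job in, once; it reports no verdict.
The state is a dict: "time": time; "joint_positions": joint angles; "joint_vel": joint speeds; "joint_torque": joint torques, N m; "ee_pos": TCP position; "eef_rot": TCP orientation; "ft_force": force on the tool from outside, world axes, zero at the start; "torque": the same for the moment, N m; "width": finger opening in m.
Only numpy, scipy, OpenCV 4.12 (cv2) and the standard library are available. Lean on these libraries where they do the work, as an engineer would, in place of code of your own. Each camera call takes 0.05 s, during which the arm holds its last target. There are 200 camera calls.

TASK

The slide on top of the grey air-inlet case on the bench has been left partly open: with a fingertip or the outside of the fingers push its upright black tab all the way to the shut end, so that it covers every air hole, then push it back the other way, counting the clicks from shut, and stop at the third click, with three holes open. Do not go past the third click at any time, and push gently, without pinching the tab. Leave the tape, the brush, the dibber and everything else round it where it is.

Things in the scene. Friction and masses are not known exactly. Their poses are not given: they have to be found in the camera images.
- vent: Grey sheet-metal air-inlet case, fixed to the bench, 130 x 290 mm, 70 mm high, on a foot flange 150 x 310 mm, with a round duct stub on its +x side (reaching 100 mm from the middle). Origin: centre of its underside; x across the case, y along the slide, z up. Its place varies, its yaw within 0.5 rad of 0. Apart from the slide, nothing on it stands higher than 80 mm above the bench.
- lever (a joint): Travel of the slide along the case's +y, m: 0 = shut, 0.020 = first click, 0.040 second, 0.060 third, ... 0.120. Sprung into a notch at each. Half-way between (10 mm on) is a tooth's crest: pushing over it takes 4 to 6 N, then the slide jumps by itself into the next notch. End stop 2 mm beyond shut. It starts at the first or second click, seldom on the crest between them.
- lever_tab (a point): Centre of the upper part of the slide's upright black finger tab, 105 mm above the bench; axes as the case's. The tab is 34 mm wide (case x), 12 mm thick (case y, the way it slides), its top 122 mm above the bench, both faces free above 85 mm. At joint value q it stands at case x = 0, y = q - 60 mm.
- shutter_edge (a point): Middle of the -y edge of the slide's thin shutter plate (40 x 125 mm, top 74 mm above the bench), which moves with the tab over a row of six air holes (14 mm across, 20 mm apart). Shut, it covers all six; each click towards +y uncovers one more at this edge: none open at shut, three open at the third click.
- plunger_top (a point): Top of the round steel housing of the slide's spring roller (17 mm across, 100 mm above the bench), 45 mm from the tab's middle towards the case's -x, beside the row of half-round teeth. It belongs to the slide and moves with it.
- clay_pot: Small terracotta pot, 66 mm across, 58 mm high, fixed in place, standing behind the case (its +x side). Origin: centre of its underside. Leave it alone.
- dibber: Wooden dibber lying in front of the case, 248 mm long, 30 mm thick, along its y. Origin: centre of its underside. Leave it alone.
- tape: Roll of grey tape lying behind the case, 100 mm across, 48 mm high, loose. Origin: centre of its underside. Leave it alone.
- brush: Wooden hand brush lying on the bench beside the case's -y end, 62 x 152 mm, 46 mm high, loose. Origin: centre of its underside. Leave it alone.

How it is judged:
By the outcome, as a careful person would: the job done as asked, in the order asked, and still so for the second after the job is handed in, with the robot touching nothing.
It also fails if it takes over 70 s, if anything falls off the work surface, if the arm or the gripper's body presses on something with over 40 N, if the wrist force passes 120 N, or if a joint passes its speed limit or range.

## Working session

There is one attempt and no reset: what is moved stays moved. The work goes in short steps, Python scripts to look and compute and a shell command to move; the robot and the scene stay as the last step left them, time stands still between calls to the robot, and variables do not carry over. Pictures are saved under pics/ and viewed, about 8 in all and at most 12, crops included, and the job is handed in when it is done.

```bash
mkdir -p pics
cat > h.py <<'E'
import numpy as np, cv2
from scipy.spatial.transform import Rotation as R
from bench import r, camera
def K(c): return np.array([[c['fx'],0,c['cx']],[0,c['fy'],c['cy']],[0,0,1.]])
def ray(c,uv):
    p=cv2.undistortPoints(np.array([[uv]],float),K(c),np.array(c['D'],float))[0,0]
    return np.array(c['eye']),R.from_quat(c['orientation']).apply([p[0],p[1],1])
def onz(c,uv,z):
    e,d=ray(c,uv); return e+d*(z-e[2])/d[2]
def proj(c,P):
    q=R.from_quat(c['orientation']).inv().apply(np.atleast_2d(P)-np.array(c['eye']))
    return cv2.projectPoints(q,np.zeros(3),np.zeros(3),K(c),np.array(c['D'],float))[0][:,0]
E
python3 - <<'E'
from h import *
for n in ['scene','side','wrist']:
    c=camera(n); cv2.imwrite(f'pics/{n}0.png',c['color']); print(n,c['eye'],c['orientation'],c['fx'],c['D'])
s=r.read_state(); print(s)
E
```

```text
scene [0.19641896 0.48439701 0.69497407] [-0.30108698  0.86740686 -0.37502586  0.12770113] 456.62051394583085 [-0.11141806  0.          0.          0.          0.        ]
side [0.28029155 0.68541289 0.77875952] [-0.17540295  0.89624349 -0.40046717  0.07488294] 491.83513525003804 [-0.12994885  0.          0.          0.          0.        ]
wrist [0.62447494 0.07124293 0.38472601] [ 9.91351134e-01 -6.69030400e-04 -4.73861294e-04  1.31233593e-01] 317.1034144499946 [-0.01124593  0.          0.          0.          0.        ]
{'time': 0.15, 'joint_positions': array([-0.02260127,  0.33270844, -0.06470772,  1.46074203,  0.02160009,
        1.34988525, -0.08852993]), 'joint_vel': array([ 8.86443295e-04, -3.01157750e-03, -5.39982310e-05, -2.71348554e-03,
        3.02499937e-03,  4.08526082e-04, -2.67283756e-03]), 'joint_torque': array([ 1.82067095e-03, -6.23630190e+01,  2.54254905e-02, -3.90143681e+01,
       -6.11935230e-02,  3.71907104e-02, -1.53469024e-06]), 'ee_pos': array([6.24713961e-01, 5.59358679e-06, 2.21951167e-01]), 'eef_rot': array([ 9.99999863e-01, -2.28001556e-06, -5.23453795e-04,  2.11064265e-05]), 'ft_force': array([-0.37264383,  0.35764008, -0.23393281]), 'torque': array([ 0.02260887, -0.01832929, -0.02774852]), 'width': 0.08711772905132109}
```

View pics/scene0.png

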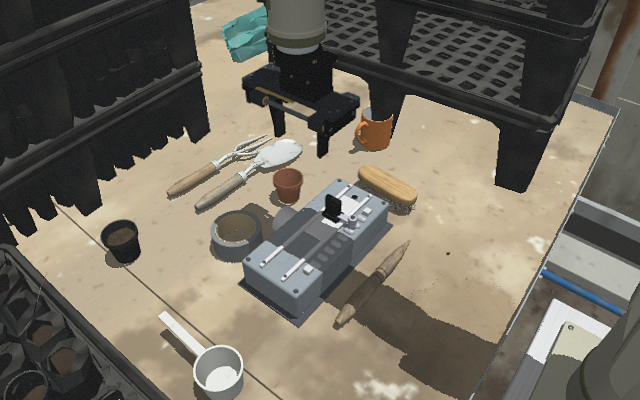

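View pics/wrist0.png

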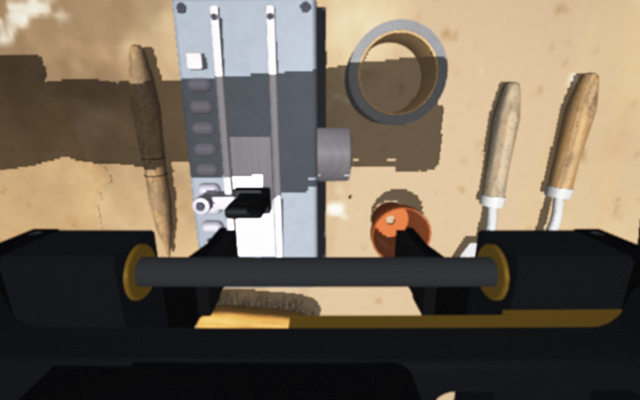

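View pics/side0.png

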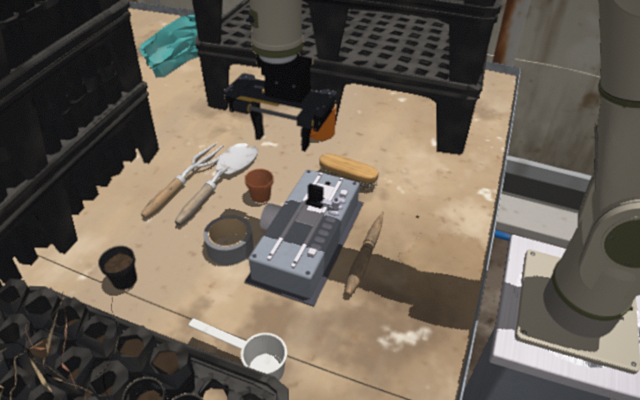

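The case's long axis runs roughly along world y, with the +y end towards the scene camera. The tab is at about (335,205) in the scene picture and (248,203) in the wrist picture. The dibber is on the case's -x side, the tape and pot are on +x, and the brush is at the -y end. I'll enlarge the views to pick out the corner screws.

Run:
```python
import cv2, numpy as np
a=cv2.imread('pics/scene0.png')[165:330,230:400]; b=cv2.imread('pics/wrist0.png')[0:260,165:335]
a=cv2.resize(a,None,fx=2.8,fy=2.8,interpolation=3); b=cv2.resize(b,None,fx=1.9,fy=1.9,interpolation=3)
o=np.zeros((500,800,3),np.uint8); o[:a.shape[0],:a.shape[1]]=a; o[:b.shape[0],477:477+b.shape[1]]=b
cv2.imwrite('pics/z1.png',o)
```

```text
(no output)
```

View pics/z1.png

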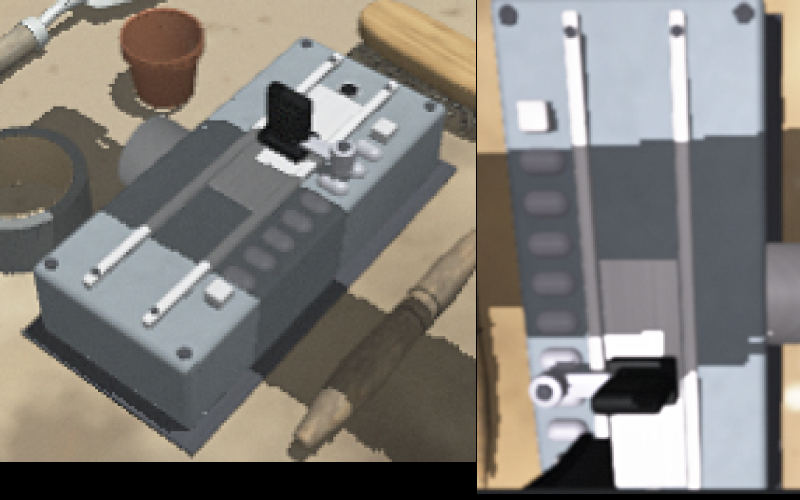

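Run:
```python
from h import *
s=camera('scene'); w=camera('wrist')
S=[onz(s,(230+u/2.8,165+v/2.8),.0715)[:2] for u,v in [(52,264),(184,353),(431,106),(306,44)]]
W=[onz(w,(165+(u-477)/1.9,v/1.9),.0715)[:2] for u,v in [(508,14),(743,13)]]
print(np.round(S,4)); print(np.round(W,4))
c=np.mean(S,0); a=np.array(S); d=(a[0]+a[1]-a[2]-a[3])/2; yaw=np.arctan2(-d[0],d[1]); L=np.linalg.norm(d)
print('c',c,'yaw',yaw,'len',L,'wid',np.linalg.norm(a[0]-a[1]))
ex=np.array([np.cos(yaw),np.sin(yaw)]); ey=np.array([-ex[1],ex[0]])
loc=lambda p:(np.round([(p[:2]-c)@ex,(p[:2]-c)@ey],4))
print('W loc',[loc(x) for x in W])
print('plunger',loc(onz(s,(352.5,217.9),.1)),loc(onz(w,(201.3,205.3),.1)))
print('tabtop corners scene',[loc(onz(s,(230+u/2.8,165+v/2.8),.122)) for u,v in [(270,84),(312,97)]])
print('tabtop wrist',[loc(onz(w,(165+(u-477)/1.9,v/1.9),.122)) for u,v in [(610,358),(676,358)]])
print('hole',loc(onz(s,(354.6,196.4),.07)))
for q in (0,.02,.04,.06): p=c+ey*(q-.06);print(q,np.round(p,4))
```

```text
[[ 0.6108  0.1619]
 [ 0.5022  0.1616]
 [ 0.5023 -0.1075]
 [ 0.6117 -0.1062]]
[[0.5054 0.1621]
 [0.615  0.1621]]
c [0.55676433 0.02744031] yaw 0.0020088599239955355 len 0.26863140885484776 wid 0.1086469639389151
W loc [array([-0.0511,  0.1348]), array([0.0585, 0.1345])]
plunger [-0.0449 -0.0383] [-0.0399 -0.0395]
tabtop corners scene [array([ 0.0158, -0.0385]), array([-0.0134, -0.0457])]
tabtop wrist [array([-0.0014, -0.0182]), array([ 0.0283, -0.0183])]
hole [ 0.0028 -0.1155]
0 [ 0.5569 -0.0326]
0.02 [ 0.5568 -0.0126]
0.04 [0.5568 0.0074]
0.06 [0.5568 0.0274]
```

```bash
python3 -m crank '[{"x":-0.03,"y":-0.02,"claw":1},{"x":-0.067,"y":-0.035,"claw":1},{"x":-0.067,"y":-0.035,"claw":1},{"x":-0.067,"y":-0.035,"claw":1},{"x":-0.067,"y":-0.035,"claw":1}]' 10; python3 -m crank '[{"z":0.02,"claw":1},{"z":0.04,"claw":1},{"z":0.06,"claw":1},{"z":0.07,"claw":1},{"z":0.07,"claw":1}]'
python3 - <<'E'
from h import *
for n in ['scene','wrist']:
    c=camera(n); cv2.imwrite(f'pics/{n}1.png',c['color'])
a=cv2.resize(cv2.imread('pics/scene1.png')[100:310,230:420],None,fx=2.1,fy=2.1,interpolation=3);b=cv2.resize(cv2.imread('pics/wrist1.png'),(400,250))
o=np.zeros((450,800,3),np.uint8); o[:a.shape[0],:a.shape[1]]=a; o[:250,400:]=b; cv2.imwrite('pics/z2.png',o)
E
```

```text
schema error: expected keys x, y, z, ax, ay, az, claw
schema error: expected keys x, y, z, ax, ay, az, claw
```

View pics/z2.png

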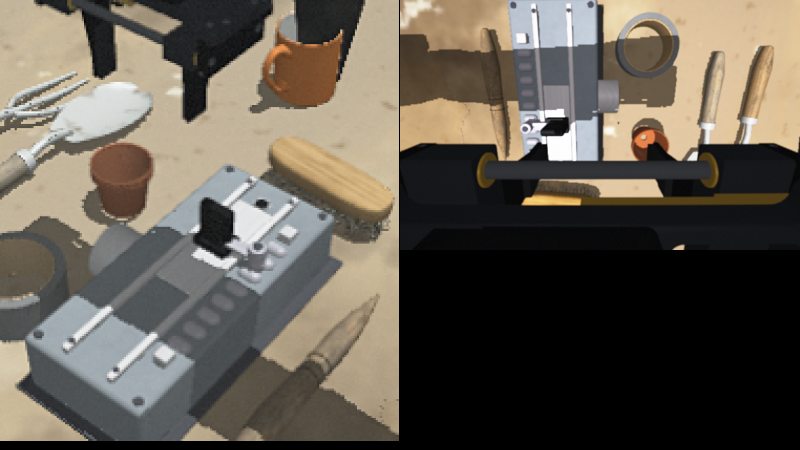

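The picture shows nothing has moved: both calls were refused because every row needs all seven keys. One hole is visible at about (262,203), which fits the first click.

```bash
python3 -m crank '[{"x":-0.03,"y":-0.02,"z":0,"ax":0,"ay":0,"az":0,"claw":1},{"x":-0.067,"y":-0.035,"z":0,"ax":0,"ay":0,"az":0,"claw":1},{"x":-0.067,"y":-0.035,"z":0,"ax":0,"ay":0,"az":0,"claw":1},{"x":-0.067,"y":-0.035,"z":0,"ax":0,"ay":0,"az":0,"claw":1},{"x":-0.067,"y":-0.035,"z":0,"ax":0,"ay":0,"az":0,"claw":1}]' 10; python3 -m crank '[{"x":0,"y":0,"z":0.02,"ax":0,"ay":0,"az":0,"claw":1},{"x":0,"y":0,"z":0.04,"ax":0,"ay":0,"az":0,"claw":1},{"x":0,"y":0,"z":0.06,"ax":0,"ay":0,"az":0,"claw":1},{"x":0,"y":0,"z":0.07,"ax":0,"ay":0,"az":0,"claw":1},{"x":0,"y":0,"z":0.07,"ax":0,"ay":0,"az":0,"claw":1}]'
python3 - <<'E'
from h import *
for n in ['scene','wrist']:
    c=camera(n); cv2.imwrite(f'pics/{n}1.png',c['color'])
a=cv2.resize(cv2.imread('pics/scene1.png')[100:310,230:420],None,fx=2.1,fy=2.1,interpolation=3);b=cv2.resize(cv2.imread('pics/wrist1.png'),(400,250))
o=np.zeros((450,800,3),np.uint8); o[:a.shape[0],:a.shape[1]]=a; o[:250,400:]=b; cv2.imwrite('pics/z3.png',o)
E
```

```text
time: 0.77
ee_pos: [0.5584, 0.0348, 0.2231]
eef_rot: [1.0, -0.0, 0.001, 0.0]
ft_force: [0.1, -0.8, -0.2]
width: 0.0616
time: 1.18
ee_pos: [0.5574, 0.0343, 0.1503]
eef_rot: [1.0, -0.0, -0.002, 0.0]
ft_force: [-0.2, -0.1, 0.3]
width: 0.0283
```

View pics/z3.png

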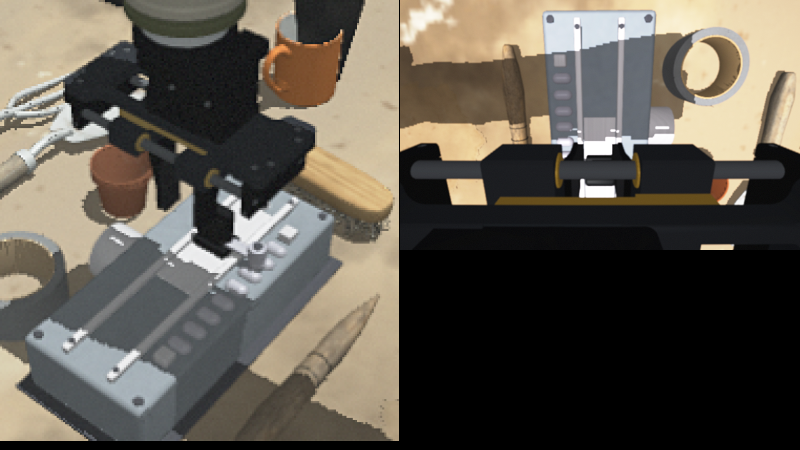

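The gripper is over the case on the tab's +y side, with the fingers still closing. Next I'll lower to z = 0.095 and approach the tab.

```bash
python3 -m crank '[{"x":0,"y":0,"z":0.02,"ax":0,"ay":0,"az":0,"claw":1},{"x":0,"y":0,"z":0.04,"ax":0,"ay":0,"az":0,"claw":1},{"x":0,"y":0,"z":0.055,"ax":0,"ay":0,"az":0,"claw":1},{"x":0,"y":0,"z":0.055,"ax":0,"ay":0,"az":0,"claw":1},{"x":0,"y":0,"z":0.055,"ax":0,"ay":0,"az":0,"claw":1}]'; python3 -m crank '[{"x":0,"y":0.005,"z":0,"ax":0,"ay":0,"az":0,"claw":1},{"x":0,"y":0.01,"z":0,"ax":0,"ay":0,"az":0,"claw":1},{"x":0,"y":0.015,"z":0,"ax":0,"ay":0,"az":0,"claw":1},{"x":0,"y":0.02,"z":0,"ax":0,"ay":0,"az":0,"claw":1},{"x":0,"y":0.024,"z":0,"ax":0,"ay":0,"az":0,"claw":1}]'; python3 -m crank '[{"x":0,"y":0.001,"z":0,"ax":0,"ay":0,"az":0,"claw":1},{"x":0,"y":0.003,"z":0,"ax":0,"ay":0,"az":0,"claw":1},{"x":0,"y":0.005,"z":0,"ax":0,"ay":0,"az":0,"claw":1},{"x":0,"y":0.006,"z":0,"ax":0,"ay":0,"az":0,"claw":1},{"x":0,"y":0.007,"z":0,"ax":0,"ay":0,"az":0,"claw":1}]'; python3 -m crank '[{"x":0,"y":0.001,"z":0,"ax":0,"ay":0,"az":0,"claw":1},{"x":0,"y":0.002,"z":0,"ax":0,"ay":0,"az":0,"claw":1},{"x":0,"y":0.003,"z":0,"ax":0,"ay":0,"az":0,"claw":1},{"x":0,"y":0.004,"z":0,"ax":0,"ay":0,"az":0,"claw":1},{"x":0,"y":0.004,"z":0,"ax":0,"ay":0,"az":0,"claw":1}]'
```

```text
time: 1.7
ee_pos: [0.5586, 0.035, 0.0985]
eef_rot: [1.0, -0.0, 0.0, -0.0]
ft_force: [1.2, -0.0, 0.5]
width: 0.0005
time: 2.12
ee_pos: [0.5583, 0.01, 0.0981]
eef_rot: [1.0, -0.0, 0.0, 0.0]
ft_force: [0.1, -0.0, -0.1]
width: 0.0008
time: 2.53
ee_pos: [0.558, 0.004, 0.0975]
eef_rot: [1.0, 0.0, 0.0, -0.0]
ft_force: [0.3, -1.0, -0.5]
width: 0.0005
time: 2.95
ee_pos: [0.5581, 0.0, 0.0976]
eef_rot: [1.0, 0.0, 0.0, -0.0]
ft_force: [0.0, 3.7, -1.1]
width: 0.0003
```

```bash
python3 -m crank '[{"x":0,"y":0.001,"z":0,"ax":0,"ay":0,"az":0,"claw":1},{"x":0,"y":0.002,"z":0,"ax":0,"ay":0,"az":0,"claw":1},{"x":0,"y":0.003,"z":0,"ax":0,"ay":0,"az":0,"claw":1},{"x":0,"y":0.004,"z":0,"ax":0,"ay":0,"az":0,"claw":1},{"x":0,"y":0.004,"z":0,"ax":0,"ay":0,"az":0,"claw":1}]';  python3 -m crank '[{"x":0,"y":0.001,"z":0,"ax":0,"ay":0,"az":0,"claw":1},{"x":0,"y":0.002,"z":0,"ax":0,"ay":0,"az":0,"claw":1},{"x":0,"y":0.002,"z":0,"ax":0,"ay":0,"az":0,"claw":1},{"x":0,"y":0.003,"z":0,"ax":0,"ay":0,"az":0,"claw":1},{"x":0,"y":0.003,"z":0,"ax":0,"ay":0,"az":0,"claw":1}]'; python3 -m crank '[{"x":0,"y":0.001,"z":0,"ax":0,"ay":0,"az":0,"claw":1},{"x":0,"y":0.002,"z":0,"ax":0,"ay":0,"az":0,"claw":1},{"x":0,"y":0.002,"z":0,"ax":0,"ay":0,"az":0,"claw":1},{"x":0,"y":0.003,"z":0,"ax":0,"ay":0,"az":0,"claw":1},{"x":0,"y":0.003,"z":0,"ax":0,"ay":0,"az":0,"claw":1}]'
```

```text
time: 3.37
ee_pos: [0.5581, -0.0048, 0.0976]
eef_rot: [1.0, -0.0, 0.0, 0.0]
ft_force: [0.3, 0.3, -0.7]
width: 0.0005
time: 3.78
ee_pos: [0.558, -0.0074, 0.0976]
eef_rot: [1.0, -0.0, -0.0, 0.0]
ft_force: [0.1, -0.0, -0.6]
width: 0.0005
time: 4.2
ee_pos: [0.558, -0.0102, 0.0976]
eef_rot: [1.0, -0.0, 0.0, 0.0]
ft_force: [0.3, 0.3, -0.1]
width: 0.0005
```

```bash
python3 -m crank '[{"x":0,"y":0.001,"z":0,"ax":0,"ay":0,"az":0,"claw":1},{"x":0,"y":0.002,"z":0,"ax":0,"ay":0,"az":0,"claw":1},{"x":0,"y":0.002,"z":0,"ax":0,"ay":0,"az":0,"claw":1},{"x":0,"y":0.002,"z":0,"ax":0,"ay":0,"az":0,"claw":1},{"x":0,"y":0.002,"z":0,"ax":0,"ay":0,"az":0,"claw":1}]';  python3 - <<'E'
from h import *
A=[]
for n,b in [('scene',(100,310,230,420)),('side',(100,310,210,400))]:
    c=camera(n); cv2.imwrite(f'pics/{n}2.png',c['color']); A.append(cv2.resize(c['color'][b[0]:b[1],b[2]:b[3]],None,fx=2.1,fy=2.1,interpolation=3))
cv2.imwrite('pics/z4.png',np.hstack(A))
E
```

```text
time: 4.62
ee_pos: [0.558, -0.012, 0.0976]
eef_rot: [1.0, -0.0, 0.0, -0.0]
ft_force: [0.6, 0.3, -0.4]
width: 0.0004
```

View pics/z4.png

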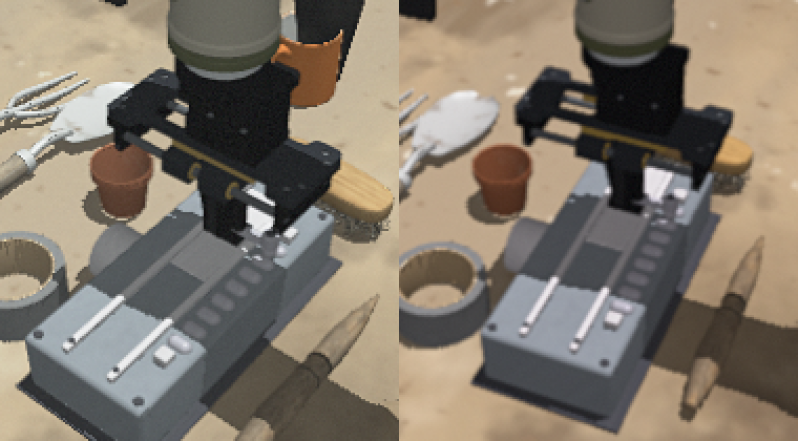

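The slide has jumped one click towards shut, and the tab is now hidden behind the fingers. I'll probe on gently for contact at the shut notch.

```bash
python3 -m crank '[{"x":0,"y":0.001,"z":0,"ax":0,"ay":0,"az":0,"claw":1},{"x":0,"y":0.002,"z":0,"ax":0,"ay":0,"az":0,"claw":1},{"x":0,"y":0.002,"z":0,"ax":0,"ay":0,"az":0,"claw":1},{"x":0,"y":0.002,"z":0,"ax":0,"ay":0,"az":0,"claw":1},{"x":0,"y":0.002,"z":0,"ax":0,"ay":0,"az":0,"claw":1}]'; python3 -m crank '[{"x":0,"y":0.001,"z":0,"ax":0,"ay":0,"az":0,"claw":1},{"x":0,"y":0.002,"z":0,"ax":0,"ay":0,"az":0,"claw":1},{"x":0,"y":0.002,"z":0,"ax":0,"ay":0,"az":0,"claw":1},{"x":0,"y":0.002,"z":0,"ax":0,"ay":0,"az":0,"claw":1},{"x":0,"y":0.002,"z":0,"ax":0,"ay":0,"az":0,"claw":1}]'
```

```text
time: 5.13
ee_pos: [0.558, -0.014, 0.0976]
eef_rot: [1.0, -0.0, 0.0, -0.0]
ft_force: [-0.4, 0.3, 0.5]
width: 0.0006
time: 5.55
ee_pos: [0.558, -0.016, 0.0976]
eef_rot: [1.0, 0.0, 0.0, 0.0]
ft_force: [0.6, 0.1, 0.0]
width: 0.0005
```

```bash
python3 -m crank '[{"x":0,"y":0.001,"z":0,"ax":0,"ay":0,"az":0,"claw":1},{"x":0,"y":0.002,"z":0,"ax":0,"ay":0,"az":0,"claw":1},{"x":0,"y":0.002,"z":0,"ax":0,"ay":0,"az":0,"claw":1},{"x":0,"y":0.002,"z":0,"ax":0,"ay":0,"az":0,"claw":1},{"x":0,"y":0.002,"z":0,"ax":0,"ay":0,"az":0,"claw":1}]'; python3 -m crank '[{"x":0,"y":0.001,"z":0,"ax":0,"ay":0,"az":0,"claw":1},{"x":0,"y":0.001,"z":0,"ax":0,"ay":0,"az":0,"claw":1},{"x":0,"y":0.001,"z":0,"ax":0,"ay":0,"az":0,"claw":1},{"x":0,"y":0.001,"z":0,"ax":0,"ay":0,"az":0,"claw":1},{"x":0,"y":0.001,"z":0,"ax":0,"ay":0,"az":0,"claw":1}]'
```

```text
time: 5.97
ee_pos: [0.558, -0.0175, 0.0976]
eef_rot: [1.0, 0.0, 0.0, -0.0]
ft_force: [0.1, 4.4, -0.1]
width: 0.0009
time: 6.38
ee_pos: [0.5581, -0.0182, 0.0976]
eef_rot: [1.0, 0.0, 0.0, -0.0]
ft_force: [-0.6, 6.3, 1.1]
width: 0.0005
```

Contact came at y ≈ -0.017, 20 mm beyond the first contact, and the force rose to 6 N, so the slide is shut. Next I'll back off, lift and look.

```bash
python3 -m crank '[{"x":0,"y":-0.01,"z":0,"ax":0,"ay":0,"az":0,"claw":1},{"x":0,"y":-0.025,"z":0,"ax":0,"ay":0,"az":0,"claw":1},{"x":0,"y":-0.025,"z":-0.02,"ax":0,"ay":0,"az":0,"claw":1},{"x":0,"y":-0.025,"z":-0.045,"ax":0,"ay":0,"az":0,"claw":1},{"x":0,"y":-0.025,"z":-0.055,"ax":0,"ay":0,"az":0,"claw":1}]'; python3 -m crank '[{"x":0,"y":-0.03,"z":-0.03,"ax":0,"ay":0,"az":0,"claw":1},{"x":0,"y":-0.06,"z":-0.04,"ax":0,"ay":0,"az":0,"claw":1},{"x":0,"y":-0.08,"z":-0.04,"ax":0,"ay":0,"az":0,"claw":1},{"x":0,"y":-0.08,"z":-0.04,"ax":0,"ay":0,"az":0,"claw":1},{"x":0,"y":-0.08,"z":-0.04,"ax":0,"ay":0,"az":0,"claw":1}]';  python3 - <<'E'
from h import *
A=[]
for n,b in [('scene',(100,310,230,420)),('side',(100,310,210,400))]:
    c=camera(n); cv2.imwrite(f'pics/{n}3.png',c['color']); A.append(cv2.resize(c['color'][b[0]:b[1],b[2]:b[3]],None,fx=2.1,fy=2.1,interpolation=3))
    print(n,[np.round(proj(c,[[.558-.045,-.0326+q,.1]])[0]-[b[2],b[0]],1)*2.1 for q in (0,.02)])
cv2.imwrite('pics/z5.png',np.hstack(A))
E
```

```text
time: 6.8
ee_pos: [0.5592, 0.0057, 0.1554]
eef_rot: [1.0, -0.0, 0.002, 0.0]
ft_force: [0.9, 0.2, 0.5]
width: 0.0003
time: 7.22
ee_pos: [0.5579, 0.0867, 0.1923]
eef_rot: [1.0, 0.001, 0.0, 0.0]
ft_force: [-0.1, -0.7, -0.1]
width: 0.0007
scene [array([270.48, 233.31]), array([257.46, 245.91])]
side [array([274.05, 194.67]), array([266.91, 207.48])]
```

View pics/z5.png

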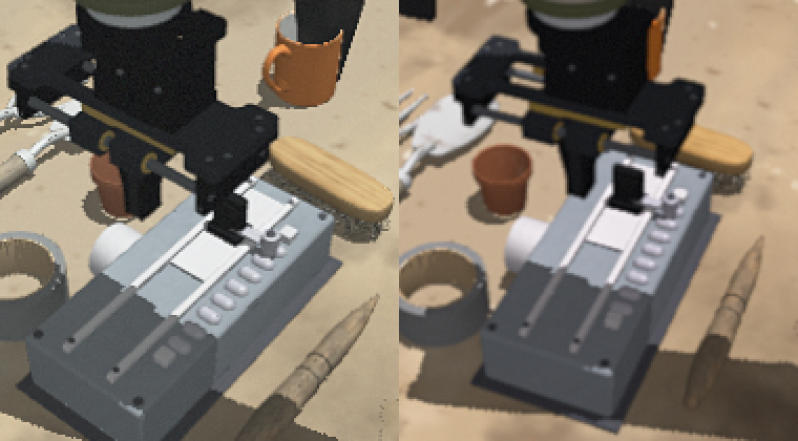

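The plunger is at (270,237) in the left crop, where (270,233) is predicted for q = 0, and no hole shows, so the slide is shut. Before crossing to the -y side I'll check the crate's clearance.

```bash
python3 - <<'E'
from h import *
c=camera('scene')
for n,p in [('leg r',(515,190)),('leg l',(385,110)),('mug base',(372,149))]: print(n,np.round(onz(c,p,0),3))
for z in(.15,.25,.35): print('crate lower edge',z,np.round(onz(c,(450,100),z),3),np.round(onz(c,(490,115),z),3))
E
python3 -m crank '[{"x":0,"y":0.035,"z":0,"ax":0,"ay":0,"az":0,"claw":1},{"x":0,"y":0.07,"z":0,"ax":0,"ay":0,"az":0,"claw":1},{"x":0,"y":0.1,"z":0,"ax":0,"ay":0,"az":0,"claw":1},{"x":0,"y":0.12,"z":0,"ax":0,"ay":0,"az":0,"claw":1},{"x":0,"y":0.12,"z":0,"ax":0,"ay":0,"az":0,"claw":1}]'
```

```text
leg r [ 0.319 -0.404  0.   ]
leg l [ 0.741 -0.501  0.   ]
mug base [ 0.668 -0.324  0.   ]
crate lower edge 0.15 [ 0.529 -0.422  0.15 ] [ 0.43  -0.422  0.15 ]
crate lower edge 0.25 [ 0.468 -0.256  0.25 ] [ 0.387 -0.256  0.25 ]
crate lower edge 0.35 [ 0.407 -0.089  0.35 ] [ 0.344 -0.09   0.35 ]
time: 7.78
ee_pos: [0.5575, -0.0413, 0.1923]
eef_rot: [1.0, -0.005, -0.0, 0.001]
ft_force: [0.5, -0.4, 0.1]
width: 0.0006
```

The crate stands at y ≈ -0.4, so there is plenty of room.

```bash
python3 -m crank '[{"x":0,"y":0.02,"z":0,"ax":0,"ay":0,"az":0,"claw":1},{"x":0,"y":0.04,"z":0,"ax":0,"ay":0,"az":0,"claw":1},{"x":0,"y":0.045,"z":0,"ax":0,"ay":0,"az":0,"claw":1},{"x":0,"y":0.045,"z":0,"ax":0,"ay":0,"az":0,"claw":1},{"x":0,"y":0.045,"z":0,"ax":0,"ay":0,"az":0,"claw":1}]'; python3 -m crank '[{"x":0,"y":0,"z":0.03,"ax":0,"ay":0,"az":0,"claw":1},{"x":0,"y":0,"z":0.06,"ax":0,"ay":0,"az":0,"claw":1},{"x":0,"y":0,"z":0.085,"ax":0,"ay":0,"az":0,"claw":1},{"x":0,"y":0,"z":0.095,"ax":0,"ay":0,"az":0,"claw":1},{"x":0,"y":0,"z":0.095,"ax":0,"ay":0,"az":0,"claw":1}]'; python3 -m crank '[{"x":0,"y":-0.005,"z":0,"ax":0,"ay":0,"az":0,"claw":1},{"x":0,"y":-0.01,"z":0,"ax":0,"ay":0,"az":0,"claw":1},{"x":0,"y":-0.015,"z":0,"ax":0,"ay":0,"az":0,"claw":1},{"x":0,"y":-0.02,"z":0,"ax":0,"ay":0,"az":0,"claw":1},{"x":0,"y":-0.02,"z":0,"ax":0,"ay":0,"az":0,"claw":1}]'
```

```text
time: 8.2
ee_pos: [0.5579, -0.0785, 0.1924]
eef_rot: [1.0, -0.0, -0.0, -0.0]
ft_force: [1.1, 0.1, 0.0]
width: 0.0004
time: 8.62
ee_pos: [0.5566, -0.0776, 0.0953]
eef_rot: [1.0, 0.001, -0.002, -0.0]
ft_force: [-0.1, 0.1, 0.8]
width: 0.0009
time: 9.03
ee_pos: [0.5586, -0.0572, 0.0985]
eef_rot: [1.0, 0.001, 0.001, -0.0]
ft_force: [-0.7, 0.4, 0.3]
width: 0.0001
```

```bash
python3 -m crank '[{"x":0,"y":-0.002,"z":0,"ax":0,"ay":0,"az":0,"claw":1},{"x":0,"y":-0.004,"z":0,"ax":0,"ay":0,"az":0,"claw":1},{"x":0,"y":-0.006,"z":0,"ax":0,"ay":0,"az":0,"claw":1},{"x":0,"y":-0.008,"z":0,"ax":0,"ay":0,"az":0,"claw":1},{"x":0,"y":-0.008,"z":0,"ax":0,"ay":0,"az":0,"claw":1}]'; for i in 1 2; do :; done; python3 -m crank '[{"x":0,"y":-0.001,"z":0,"ax":0,"ay":0,"az":0,"claw":1},{"x":0,"y":-0.002,"z":0,"ax":0,"ay":0,"az":0,"claw":1},{"x":0,"y":-0.003,"z":0,"ax":0,"ay":0,"az":0,"claw":1},{"x":0,"y":-0.004,"z":0,"ax":0,"ay":0,"az":0,"claw":1},{"x":0,"y":-0.004,"z":0,"ax":0,"ay":0,"az":0,"claw":1}]'; python3 -m crank '[{"x":0,"y":-0.001,"z":0,"ax":0,"ay":0,"az":0,"claw":1},{"x":0,"y":-0.002,"z":0,"ax":0,"ay":0,"az":0,"claw":1},{"x":0,"y":-0.003,"z":0,"ax":0,"ay":0,"az":0,"claw":1},{"x":0,"y":-0.004,"z":0,"ax":0,"ay":0,"az":0,"claw":1},{"x":0,"y":-0.004,"z":0,"ax":0,"ay":0,"az":0,"claw":1}]'; python3 -m crank '[{"x":0,"y":-0.001,"z":0,"ax":0,"ay":0,"az":0,"claw":1},{"x":0,"y":-0.002,"z":0,"ax":0,"ay":0,"az":0,"claw":1},{"x":0,"y":-0.003,"z":0,"ax":0,"ay":0,"az":0,"claw":1},{"x":0,"y":-0.003,"z":0,"ax":0,"ay":0,"az":0,"claw":1},{"x":0,"y":-0.003,"z":0,"ax":0,"ay":0,"az":0,"claw":1}]'
```

```text
time: 9.45
ee_pos: [0.558, -0.0505, 0.0975]
eef_rot: [1.0, 0.0, 0.0, -0.0]
ft_force: [-0.3, 0.7, -0.0]
width: 0.0003
time: 9.87
ee_pos: [0.558, -0.0473, 0.0976]
eef_rot: [1.0, -0.0, 0.0, 0.0]
ft_force: [0.4, -3.3, 0.3]
width: 0.0005
time: 10.28
ee_pos: [0.558, -0.0421, 0.0975]
eef_rot: [1.0, 0.0, -0.0, -0.0]
ft_force: [-0.0, -0.5, -0.2]
width: 0.0005
time: 10.7
ee_pos: [0.5581, -0.0395, 0.0976]
eef_rot: [1.0, 0.0, 0.0, -0.0]
ft_force: [0.1, -1.5, 0.1]
width: 0.0008
```

```bash
python3 -m crank '[{"x":0,"y":-0.001,"z":0,"ax":0,"ay":0,"az":0,"claw":1},{"x":0,"y":-0.002,"z":0,"ax":0,"ay":0,"az":0,"claw":1},{"x":0,"y":-0.003,"z":0,"ax":0,"ay":0,"az":0,"claw":1},{"x":0,"y":-0.003,"z":0,"ax":0,"ay":0,"az":0,"claw":1},{"x":0,"y":-0.003,"z":0,"ax":0,"ay":0,"az":0,"claw":1}]'; python3 -m crank '[{"x":0,"y":-0.001,"z":0,"ax":0,"ay":0,"az":0,"claw":1},{"x":0,"y":-0.002,"z":0,"ax":0,"ay":0,"az":0,"claw":1},{"x":0,"y":-0.003,"z":0,"ax":0,"ay":0,"az":0,"claw":1},{"x":0,"y":-0.003,"z":0,"ax":0,"ay":0,"az":0,"claw":1},{"x":0,"y":-0.003,"z":0,"ax":0,"ay":0,"az":0,"claw":1}]'; python3 -m crank '[{"x":0,"y":-0.001,"z":0,"ax":0,"ay":0,"az":0,"claw":1},{"x":0,"y":-0.002,"z":0,"ax":0,"ay":0,"az":0,"claw":1},{"x":0,"y":-0.003,"z":0,"ax":0,"ay":0,"az":0,"claw":1},{"x":0,"y":-0.003,"z":0,"ax":0,"ay":0,"az":0,"claw":1},{"x":0,"y":-0.003,"z":0,"ax":0,"ay":0,"az":0,"claw":1}]'
python3 - <<'E'
from h import *
A=[]
for n,b in [('scene',(100,310,230,420)),('side',(100,310,210,400))]:
    c=camera(n); cv2.imwrite(f'pics/{n}4.png',c['color']); A.append(cv2.resize(c['color'][b[0]:b[1],b[2]:b[3]],None,fx=2.1,fy=2.1,interpolation=3))
    print(n,[np.round((proj(c,[[.558-.045,-.0326+q,.1]])[0]-[b[2],b[0]])*2.1,0) for q in (0,.02,.04,.06)])
cv2.imwrite('pics/z6.png',np.hstack(A))
E
```

```text
time: 11.12
ee_pos: [0.558, -0.0368, 0.0976]
eef_rot: [1.0, 0.0, 0.0, -0.0]
ft_force: [-0.3, 0.2, -0.2]
width: 0.0004
time: 11.53
ee_pos: [0.558, -0.0339, 0.0976]
eef_rot: [1.0, 0.0, 0.0, 0.0]
ft_force: [-0.3, -1.5, 0.2]
width: 0.0003
time: 11.95
ee_pos: [0.558, -0.0309, 0.0976]
eef_rot: [1.0, 0.0, 0.0, -0.0]
ft_force: [-0.4, -0.8, -0.3]
width: 0.0003
scene [array([271., 233.]), array([257., 246.]), array([244., 259.]), array([230., 272.])]
side [array([274., 195.]), array([267., 207.]), array([260., 221.]), array([252., 234.])]
```

View pics/z6.png

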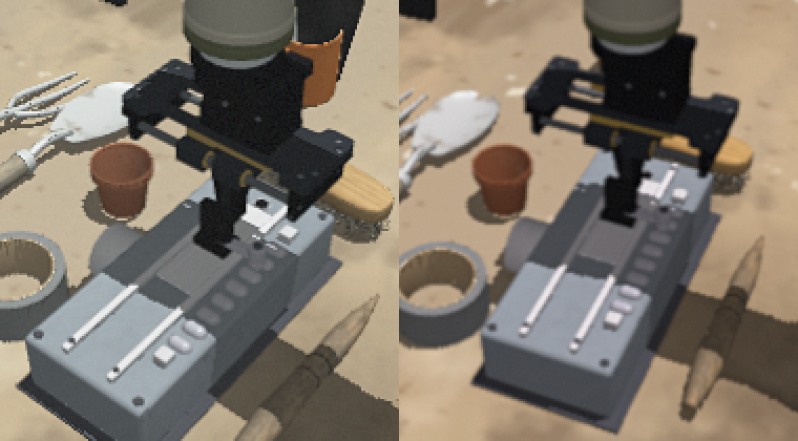

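The plunger is at about (257,246) and one hole shows at (262,203), so this is click 1. On to click 2.

```bash
python3 -m crank '[{"x":0,"y":-0.001,"z":0,"ax":0,"ay":0,"az":0,"claw":1},{"x":0,"y":-0.002,"z":0,"ax":0,"ay":0,"az":0,"claw":1},{"x":0,"y":-0.003,"z":0,"ax":0,"ay":0,"az":0,"claw":1},{"x":0,"y":-0.004,"z":0,"ax":0,"ay":0,"az":0,"claw":1},{"x":0,"y":-0.004,"z":0,"ax":0,"ay":0,"az":0,"claw":1}]'; python3 -m crank '[{"x":0,"y":-0.001,"z":0,"ax":0,"ay":0,"az":0,"claw":1},{"x":0,"y":-0.002,"z":0,"ax":0,"ay":0,"az":0,"claw":1},{"x":0,"y":-0.003,"z":0,"ax":0,"ay":0,"az":0,"claw":1},{"x":0,"y":-0.004,"z":0,"ax":0,"ay":0,"az":0,"claw":1},{"x":0,"y":-0.004,"z":0,"ax":0,"ay":0,"az":0,"claw":1}]'; python3 -m crank '[{"x":0,"y":-0.001,"z":0,"ax":0,"ay":0,"az":0,"claw":1},{"x":0,"y":-0.002,"z":0,"ax":0,"ay":0,"az":0,"claw":1},{"x":0,"y":-0.003,"z":0,"ax":0,"ay":0,"az":0,"claw":1},{"x":0,"y":-0.004,"z":0,"ax":0,"ay":0,"az":0,"claw":1},{"x":0,"y":-0.004,"z":0,"ax":0,"ay":0,"az":0,"claw":1}]';  python3 -m crank '[{"x":0,"y":-0.001,"z":0,"ax":0,"ay":0,"az":0,"claw":1},{"x":0,"y":-0.002,"z":0,"ax":0,"ay":0,"az":0,"claw":1},{"x":0,"y":-0.003,"z":0,"ax":0,"ay":0,"az":0,"claw":1},{"x":0,"y":-0.003,"z":0,"ax":0,"ay":0,"az":0,"claw":1},{"x":0,"y":-0.003,"z":0,"ax":0,"ay":0,"az":0,"claw":1}]'; python3 -m crank '[{"x":0,"y":-0.001,"z":0,"ax":0,"ay":0,"az":0,"claw":1},{"x":0,"y":-0.002,"z":0,"ax":0,"ay":0,"az":0,"claw":1},{"x":0,"y":-0.003,"z":0,"ax":0,"ay":0,"az":0,"claw":1},{"x":0,"y":-0.004,"z":0,"ax":0,"ay":0,"az":0,"claw":1},{"x":0,"y":-0.004,"z":0,"ax":0,"ay":0,"az":0,"claw":1}]'
```

```text
time: 12.47
ee_pos: [0.558, -0.0272, 0.0976]
eef_rot: [1.0, -0.0, 0.0, 0.0]
ft_force: [-0.5, -4.0, 0.4]
width: 0.0008
time: 12.88
ee_pos: [0.558, -0.0221, 0.0976]
eef_rot: [1.0, 0.0, 0.0, -0.0]
ft_force: [-1.1, -0.8, -0.2]
width: 0.0003
time: 13.3
ee_pos: [0.5581, -0.0183, 0.0976]
eef_rot: [1.0, 0.0, 0.0, -0.0]
ft_force: [0.1, -0.4, 0.8]
width: 0.0009
time: 13.72
ee_pos: [0.558, -0.0159, 0.0976]
eef_rot: [1.0, 0.0, 0.0, -0.0]
ft_force: [0.2, 0.0, 0.4]
width: 0.0005
time: 14.13
ee_pos: [0.5581, -0.0116, 0.0976]
eef_rot: [1.0, 0.0, 0.0, -0.0]
ft_force: [-0.3, -0.5, 0.4]
width: 0.0005
```

Click 2 is passed: the force is back to zero before the next contact, expected at y ≈ -0.008. For click 3 I'll stop at y ≈ +0.004, since the fourth crest is only reached at +0.022.

```bash
python3 -m crank '[{"x":0,"y":-0.001,"z":0,"ax":0,"ay":0,"az":0,"claw":1},{"x":0,"y":-0.002,"z":0,"ax":0,"ay":0,"az":0,"claw":1},{"x":0,"y":-0.003,"z":0,"ax":0,"ay":0,"az":0,"claw":1},{"x":0,"y":-0.004,"z":0,"ax":0,"ay":0,"az":0,"claw":1},{"x":0,"y":-0.004,"z":0,"ax":0,"ay":0,"az":0,"claw":1}]'; python3 -m crank '[{"x":0,"y":-0.001,"z":0,"ax":0,"ay":0,"az":0,"claw":1},{"x":0,"y":-0.002,"z":0,"ax":0,"ay":0,"az":0,"claw":1},{"x":0,"y":-0.003,"z":0,"ax":0,"ay":0,"az":0,"claw":1},{"x":0,"y":-0.004,"z":0,"ax":0,"ay":0,"az":0,"claw":1},{"x":0,"y":-0.004,"z":0,"ax":0,"ay":0,"az":0,"claw":1}]'; python3 -m crank '[{"x":0,"y":-0.001,"z":0,"ax":0,"ay":0,"az":0,"claw":1},{"x":0,"y":-0.002,"z":0,"ax":0,"ay":0,"az":0,"claw":1},{"x":0,"y":-0.003,"z":0,"ax":0,"ay":0,"az":0,"claw":1},{"x":0,"y":-0.004,"z":0,"ax":0,"ay":0,"az":0,"claw":1},{"x":0,"y":-0.004,"z":0,"ax":0,"ay":0,"az":0,"claw":1}]';  python3 -m crank '[{"x":0,"y":-0.001,"z":0,"ax":0,"ay":0,"az":0,"claw":1},{"x":0,"y":-0.002,"z":0,"ax":0,"ay":0,"az":0,"claw":1},{"x":0,"y":-0.003,"z":0,"ax":0,"ay":0,"az":0,"claw":1},{"x":0,"y":-0.004,"z":0,"ax":0,"ay":0,"az":0,"claw":1},{"x":0,"y":-0.004,"z":0,"ax":0,"ay":0,"az":0,"claw":1}]'
```

```text
time: 14.55
ee_pos: [0.558, -0.0087, 0.0976]
eef_rot: [1.0, -0.0, 0.0, 0.0]
ft_force: [-0.8, -4.5, 1.0]
width: 0.0004
time: 14.97
ee_pos: [0.558, -0.0031, 0.0976]
eef_rot: [1.0, 0.0, 0.0, -0.0]
ft_force: [-0.7, -1.3, 0.4]
width: 0.0005
time: 15.38
ee_pos: [0.558, 0.0007, 0.0976]
eef_rot: [1.0, 0.0, 0.0, -0.0]
ft_force: [-0.1, -0.3, 0.1]
width: 0.0007
time: 15.8
ee_pos: [0.558, 0.0044, 0.0976]
eef_rot: [1.0, 0.0, 0.0, -0.0]
ft_force: [0.7, 0.9, 1.4]
width: 0.0006
```

Now I'll back off towards -y, lift clear and look.

```bash
python3 -m crank '[{"x":0,"y":0.015,"z":0,"ax":0,"ay":0,"az":0,"claw":1},{"x":0,"y":0.035,"z":0,"ax":0,"ay":0,"az":0,"claw":1},{"x":0,"y":0.04,"z":-0.02,"ax":0,"ay":0,"az":0,"claw":1},{"x":0,"y":0.04,"z":-0.055,"ax":0,"ay":0,"az":0,"claw":1},{"x":0,"y":0.04,"z":-0.09,"ax":0,"ay":0,"az":0,"claw":1}]'; python3 -m crank '[{"x":0,"y":0.03,"z":-0.02,"ax":0,"ay":0,"az":0,"claw":1},{"x":0.03,"y":0.06,"z":-0.03,"ax":0,"ay":0,"az":0,"claw":1},{"x":0.05,"y":0.08,"z":-0.03,"ax":0,"ay":0,"az":0,"claw":1},{"x":0.05,"y":0.08,"z":-0.03,"ax":0,"ay":0,"az":0,"claw":1},{"x":0.05,"y":0.08,"z":-0.03,"ax":0,"ay":0,"az":0,"claw":1}]'
python3 - <<'E'
from h import *
A=[]
for n,b in [('scene',(100,310,230,420)),('side',(100,310,210,400))]:
    c=camera(n); cv2.imwrite(f'pics/{n}5.png',c['color']); A.append(cv2.resize(c['color'][b[0]:b[1],b[2]:b[3]],None,fx=2.1,fy=2.1,interpolation=3))
    print(n,[np.round((proj(c,[[.558-.045,-.0326+q,.1]])[0]-[b[2],b[0]])*2.1,0) for q in (.04,.06,.08)])
cv2.imwrite('pics/z7.png',np.hstack(A))
E
```

```text
time: 16.22
ee_pos: [0.557, -0.0367, 0.1877]
eef_rot: [1.0, -0.001, -0.001, 0.0]
ft_force: [0.8, 0.9, 1.2]
width: 0.0006
time: 16.63
ee_pos: [0.6083, -0.1174, 0.2169]
eef_rot: [1.0, -0.001, -0.0, 0.0]
ft_force: [0.1, 1.0, -0.5]
width: 0.0007
scene [array([244., 259.]), array([230., 272.]), array([216., 286.])]
side [array([260., 221.]), array([252., 234.]), array([245., 248.])]
```

View pics/z7.png

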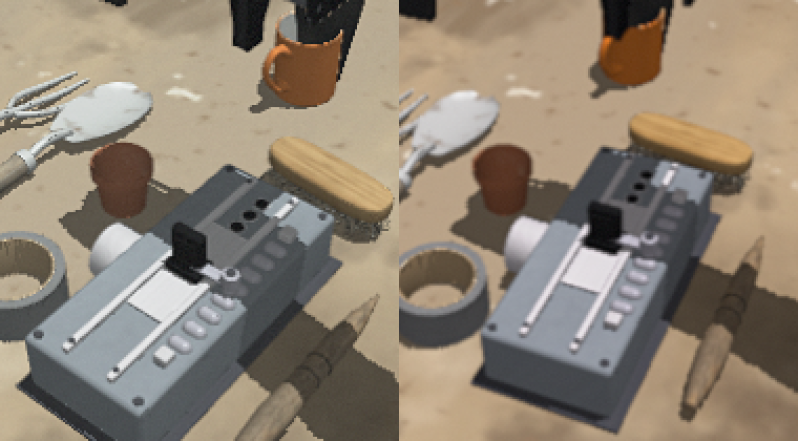

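Three holes are open, at (237,227), (250,215) and (262,204) in the left crop. The plunger is at (231,273), where (230,272) is predicted for click 3. The brush, tape, pot and dibber haven't moved, and the robot is clear, so I'll hand in.

```bash
python3 -c "
from bench import close_job
print(close_job())"
```

```text
the job is handed in; nothing more can be done
None
```

The job is done and handed in: the slide now stands at the third click with three holes open. It started at the first click. With shut fingers I pushed the tab to the shut end, then pushed it back from the other side, counting three clicks. It was never pushed past the third, and the job took about 17 s.

- **Shut end:** contact came where the measured case position puts shut, the force rose to 6.3 N, and the picture showed no open holes. This was the highest pushing force I read.
- **Final position:** the last pictures show three open holes, with the plunger within about 1 pixel of the spot predicted for the third click. The brush, tape, pot and dibber look unmoved, and the arm is clear of everything.
- **Refused calls:** my first two move calls were refused for missing keys, and nothing moved. No check failed. The second click was confirmed by force and position only, not by a picture.

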